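# Put two typing plates on their incubation blocks and cover them

## Robot

A 7-joint arm with a two-finger parallel gripper is mounted at the origin on a cart in front of the work surface, level with it; the furniture and walls round the work are solid. World frame = base frame: x ahead of the robot, y to its left, z up, the work surface at z = 0. Lengths are in m, angles in rad, forces in N, time in s.
With the tool pointing down it reaches from about 0.425 to 0.825 m from the base axis. Payload 3.6 kg.
Tool frame: the origin (TCP) lies at the very end of the fingers, on their centre line; the grasp point (between the pads) lies 19 mm behind it; z points along the fingers, y is the line along which they close (so a half turn about z gives the same grasp; the last joint's range is limited). The gripper opens to 85 mm and grips with 20 to 120 N. Pads are 22 mm wide; open, the fingers measure 114 mm over their backs; the gripper's body (76 mm by 85 mm) begins 54 mm behind the grasp point. The pads swing forward as they close: fully open they stand 13 mm farther back than shut.
Start: joints at [-1.254, 0.615, -0.013, 1.423, 0.008, 1.103, -0.04], TCP at [0.218, 0.612, 0.231] pointing down, gripper open.
Joint ranges: [-3.12, 3.12], [-0.3, 2.06], [-1.34, 1.32], [0.26, 2.42], [-1.36, 4.5], [0.01, 1.98], [-2.84, 2.84]. Speed limits (rad/s): [2.79, 2.79, 3.14, 3.14, 3.14, 3.14, 3.14].

## Interface

Orientations are given as a 3x3 rotation matrix whose columns are the frame's x, y, z axes.
In Python, from plant import manip gives the robot as it stands.
- The arm moves only by the shell command python3 -m creep [OPENING] [FORCE], which reads ROWS from standard input. ROWS is one flat JSON list of numbers that holds 1 to 5 rows one after another, with no inner brackets; each row has 4 numbers: dx, dy, dz in m, then a turn about the tool's z in rad; each row is the pose to reach, as a shift and turn from the pose commanded when the command began, along the tool's axes at that moment; what a row does not reach only later rows make up. A row lasts 1/8 s, in which the tool goes at most 0.0625 m and 0.188 rad, less where a joint would pass 70% of its speed; a pose out of reach is approached as far as the arm can. OPENING is the finger opening in m, set as the command begins (- or left out keeps the last). The fingers move at their own pace and stop on an object; FORCE is the grip in N (left out, the last holds). Time passes only in rows, so rows that do not move let the fingers close. It prints the time, the measured TCP pose, the force, the opening and the grip force at its end. Input that does not fit is refused with a message, and nothing moves.
- manip.observe(): the state, without advancing time (a new reading comes with each control period).
- manip.grab_frame(name): name is "side" or "top" or "wrist"; returns a dict with "img" (420x560x3 uint8, red, green, blue), "range_z" (420x560 float32, m along the optical axis (not along the pixel's ray), 0 where there is no reading), "intrinsics" (3x3 intrinsics, pixels), "rvec" (rotation vector, rad) and "tvec" (3), from world to camera coordinates, as OpenCV has them. Camera axes: x right, y down, z forward; pixel columns grow to the right and rows downward; lengths in m; the calibration is good to about 2 mm. A picture is of the moment at which its call begins.
- manip.close_job(): hands the job in; it is judged then, once.
The state is a dict: "t": time; "joint_pos": joint angles; "dq": joint speeds; "effort": joint torques, N m; "position": TCP position; "tool_rot": TCP orientation; "wrist_force": force on the tool from outside, world axes, zero at the start; "torque": the same for the moment, N m; "grip_width": finger opening in m; "gripper_force": force on a finger pad.
Only numpy, scipy, OpenCV 4.12 (cv2) and the standard library are available. Lean on these libraries where they do the work, as an engineer would, in place of code of your own. Each camera call takes 0.05 s, during which the arm holds its last target. There are 200 camera calls.

## Task

The two typing plates are ready for incubation: put each plate fully down into the nest of the incubation block with guides of its own colour, cut corner to cut corner, and cover it with the lid of that colour, again cut corner to cut corner and fully down all round. Keep the plates level all the way, and leave the bottle and the round tin where they stand.

Things in the scene. Friction and masses are not known exactly. Their poses are not given: they have to be found in the camera images.
- purple_plate: purple 60-well typing plate with white wells, loose, 60 g, 83 (x) x 58 (y) x 16 mm high, one corner (+x +y) cut off 16 mm at 45 degrees. Skirt 83 x 58 for the lowest 9 mm (grip it there across the 58 mm), above it a rim 75 x 50, tapering to 68 x 43 at the top. Origin: centre of the underside, z up
- gold_plate: golden yellow 60-well typing plate with white wells, loose, 60 g, 83 (x) x 58 (y) x 16 mm high, one corner (+x +y) cut off 16 mm at 45 degrees. Skirt 83 x 58 for the lowest 9 mm (grip it there across the 58 mm), above it a rim 75 x 50, tapering to 68 x 43 at the top. Origin: centre of the underside, z up
- purple_lid: purple smooth lid, loose, lying right way up, 40 g, 83 (x) x 58 (y) x 9.5 mm high, corner (+x +y) cut off 16 mm like the plate's. 6.5 mm deep hollow 79 x 54 mm beneath slips over the plate's rim, 2 mm play each side; seated, its ceiling rests on the rim, its underside 9.5 mm above the plate's underside. Origin: centre of the underside, z up
- gold_lid: golden yellow smooth lid, loose, lying right way up, 40 g, 83 (x) x 58 (y) x 9.5 mm high, corner (+x +y) cut off 16 mm like the plate's. 6.5 mm deep hollow 79 x 54 mm beneath slips over the plate's rim, 2 mm play each side; seated, its ceiling rests on the rim, its underside 9.5 mm above the plate's underside. Origin: centre of the underside, z up
- purple_block: fixed metal incubation block, 112 (x) x 88 (y) mm, with purple guides round a nest for one plate. Plate rests on its top, 14 mm above the desk; guides rise 8.5 mm more, 1.5 mm play each side, bevelled 3.5 mm as lead-in, nest's cut corner at +x +y, guides open for 42 mm in the middle of both long sides (for fingers). Origin: centre of the underside, on the desk
- gold_block: fixed metal incubation block, 112 (x) x 88 (y) mm, with golden yellow guides round a nest for one plate. Plate rests on its top, 14 mm above the desk; guides rise 8.5 mm more, 1.5 mm play each side, bevelled 3.5 mm as lead-in, nest's cut corner at +x +y, guides open for 42 mm in the middle of both long sides (for fingers). Origin: centre of the underside, on the desk
- reagent_bottle: bystander: white square bottle with screw cap, 44 x 44 x 83 mm, loose, left of the work; origin at the centre of its underside. Left of it stands the solid analyser, 0.41 m tall, from y = 0.29 on, its front at x = 0.385, its drip tray (from y = 0.25) reaching forward to x = 0.345
- ink_tin: bystander: round rose-coloured tin, 48 mm across, 32 mm high, loose, behind the work; origin at the centre of its underside. Other solid things round the work: the monitor behind x = 0.73, a mouse before it (x from 0.655), a marker and a rack with 86 mm high tubes to the right (y below -0.31)
Mind the look-alikes: they are no part of the job. Leave any green look-alike of the gold_plate alone.

How it is judged:
By the outcome, as a careful person would: the job done as asked, in the order asked, and still so for the second after the job is handed in, with the robot touching nothing.
It also fails if it takes over 90 s, if anything falls off the work surface, if the arm or the gripper's body presses on something with over 40 N, if the wrist force passes 120 N, or if a joint passes its speed limit or range.

## Working session

There is one attempt and no reset: what is moved stays moved. The work goes in short steps, Python scripts to look and compute and a shell command to move; the robot and the scene stay as the last step left them, time stands still between calls to the robot, and variables do not carry over. Pictures are saved under pics/ and viewed, at most 14 in all, crops included, and the job is handed in when it is done.

```bash
mkdir -p pics; ls; python3 - <<'E'
from plant import manip
import cv2,numpy as np
s=manip.observe();print(s['t'],s['position'],s['tool_rot'],s['grip_width'])
for n in ["top","side"]:
    f=manip.grab_frame(n);cv2.imwrite(f'pics/{n}0.png',f['img'][:,:,::-1]);np.savez(f'pics/{n}0.npz',**f)
    print(n,f['intrinsics'],f['rvec'],f['tvec'])
E
```

```text
pics
0.0 [0.21820804 0.61145565 0.23013023] [[-9.41833206e-01  3.36079583e-01 -8.52117492e-04]
 [ 3.36080662e-01  9.41830015e-01 -2.45173604e-03]
 [-2.14285929e-05 -2.59550662e-03 -9.99996631e-01]] 0.08585001179899394
top [[498.92111885   0.         286.28853115]
 [  0.         498.92111885 215.05374653]
 [  0.           0.           1.        ]] [ 2.11883208 -2.16868083  0.13741429] [-0.00419536  0.52342713  1.12906139]
side [[449.94889592   0.         272.06953672]
 [  0.         449.94889592 205.41954112]
 [  0.           0.           1.        ]] [ 1.94039    -0.54779462  0.36860403] [-0.44832282  0.13719671  0.67473613]
```

View pics/top0.png

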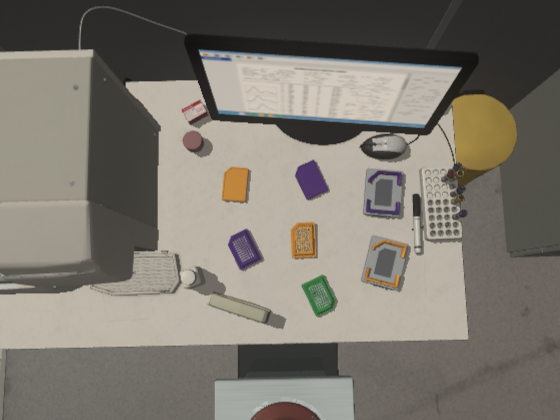

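View pics/side0.png

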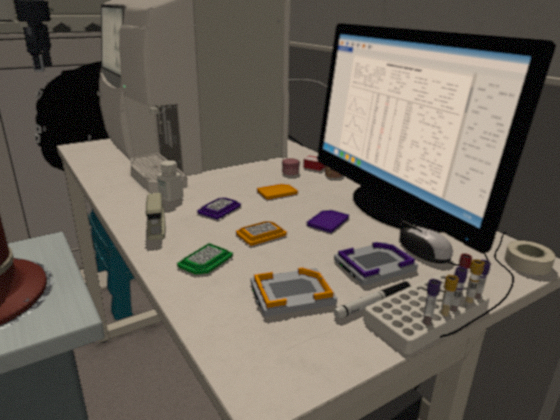

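```bash
cat > h.py <<'E'
from plant import manip
import cv2,numpy as np
def cam(f):
    R=cv2.Rodrigues(np.array(f['rvec'],float))[0];return np.array(f['intrinsics']),R,np.array(f['tvec'],float)
def toplane(f,px,z):
    K,R,t=cam(f);px=np.asarray(px,float).reshape(-1,2)
    d=np.c_[px,np.ones(len(px))]@np.linalg.inv(K).T@R
    c=-R.T@t;return (c+d*((z-c[2])/d[:,2])[:,None])[:,:2]
HUE={'purple':(120,145),'gold':(10,24),'green':(50,80)}
def blobs(f,col,amin=100,S=110,V=50,join=0):
    h=cv2.cvtColor(f['img'],cv2.COLOR_RGB2HSV);a,b=HUE[col]
    m=cv2.inRange(h,(a,S,V),(b,255,255))
    if join: m=cv2.morphologyEx(m,cv2.MORPH_CLOSE,np.ones((join,join)))
    cs=cv2.findContours(m,cv2.RETR_EXTERNAL,cv2.CHAIN_APPROX_NONE)[0]
    return [c.reshape(-1,2) for c in cs if cv2.contourArea(c)>amin]
def fit(P):
    """rect fit (mm robust): centre, yaw with the cut corner at +x+y (long side x), sizes"""
    (c,s,a)=cv2.minAreaRect((P*1000).astype(np.float32))
    c=np.array(c)/1000;s=np.array(s)/1000;y=np.deg2rad(a)
    if s[0]<s[1]: s=s[::-1];y+=np.pi/2
    hull=cv2.convexHull((P*1000).astype(np.float32))[:,0]/1000
    best=[]
    for k in (0,1):
        yy=y+k*np.pi;e=np.array([[np.cos(yy),np.sin(yy)],[-np.sin(yy),np.cos(yy)]])
        q=(hull-c)@e.T
        for sy in (1,-1): best.append((max(q@np.array([1,sy])),k,sy))
    best.sort();b=best[0];yaw=y+b[1]*np.pi
    return c,(yaw+np.pi)%(2*np.pi)-np.pi,s,[(round(x[0],4),x[1],x[2]) for x in best]
E
python3 - <<'E'
from h import *
f=dict(np.load('pics/top0.npz'))
for col in HUE:
    for c in blobs(f,col,60,join=3):
        m=c.mean(0)
        if not(200<m[0]<420 and 140<m[1]<320): continue
        c2,y,s,b=fit(toplane(f,c,.0095));print(col,m.round(),len(c),c2.round(4),round(y,3),s.round(4),b)
E
```

```text
purple [244. 251.] 108 [0.4485 0.0879] 0.448 [0.0791 0.054 ] [(np.float64(0.0518), 0, 1), (np.float64(0.0632), 0, -1), (np.float64(0.0634), 1, 1), (np.float64(0.0637), 1, -1)]
purple [310. 180.] 92 [ 0.613  -0.0746] 0.407 [0.0793 0.0549] [(np.float64(0.0514), 0, 1), (np.float64(0.0636), 1, 1), (np.float64(0.0637), 0, -1), (np.float64(0.0644), 1, -1)]
gold [381. 279.] 101 [ 0.3746 -0.2366] -1.855 [0.0782 0.0295] [(np.float64(0.0509), 1, -1), (np.float64(0.0511), 0, 1), (np.float64(0.0514), 1, 1), (np.float64(0.0532), 0, -1)]
gold [391. 246.] 91 [ 0.4449 -0.2568] 1.285 [0.078  0.0299] [(np.float64(0.0317), 0, -1), (np.float64(0.0512), 1, 1), (np.float64(0.0519), 1, -1), (np.float64(0.0522), 0, 1)]
gold [304. 240.] 107 [ 0.4676 -0.0545] -0.023 [0.0833 0.057 ] [(np.float64(0.0558), 1, 1), (np.float64(0.0654), 0, -1), (np.float64(0.0656), 1, -1), (np.float64(0.0675), 0, 1)]
gold [235. 185.] 104 [0.6062 0.1069] -0.094 [0.0828 0.0578] [(np.float64(0.0549), 1, 1), (np.float64(0.0664), 0, -1), (np.float64(0.0665), 0, 1), (np.float64(0.0676), 1, -1)]
green [319. 295.] 101 [ 0.3361 -0.0892] -2.718 [0.0788 0.0548] [(np.float64(0.0504), 1, 1), (np.float64(0.0635), 0, -1), (np.float64(0.0645), 1, -1), (np.float64(0.0652), 0, 1)]
```

```bash
python3 - <<'E'
from h import *
f=dict(np.load('pics/top0.npz'))
im=f['img'][155:305,345:475,::-1];cv2.imwrite('pics/blk.png',cv2.resize(im,None,fx=4,fy=4,interpolation=cv2.INTER_CUBIC))
for col,r0,r1 in (('gold',225,295),('purple',155,225)):
    P=np.vstack([c for c in blobs(f,col,8,S=70,V=25) if 355<c[:,0].mean()<412 and r0<c[:,1].mean()<r1])
    c2,y,s,b=fit(toplane(f,P,.0225));print(col,len(P),P.min(0),P.max(0),c2.round(4),round(y,3),s.round(4),b)
    # grey body
E
```

```text
gold 197 [364 239] [406 287] [ 0.4096 -0.2441] -0.28 [0.103  0.0788] [(np.float64(0.0684), 1, 1), (np.float64(0.0884), 1, -1), (np.float64(0.0889), 0, 1), (np.float64(0.0895), 0, -1)]
purple 190 [366 171] [400 213] [ 0.5759 -0.2483] -0.115 [0.1011 0.0772] [(np.float64(0.0672), 1, 1), (np.float64(0.0846), 1, -1), (np.float64(0.0855), 0, 1), (np.float64(0.0861), 0, -1)]
```

View pics/blk.png

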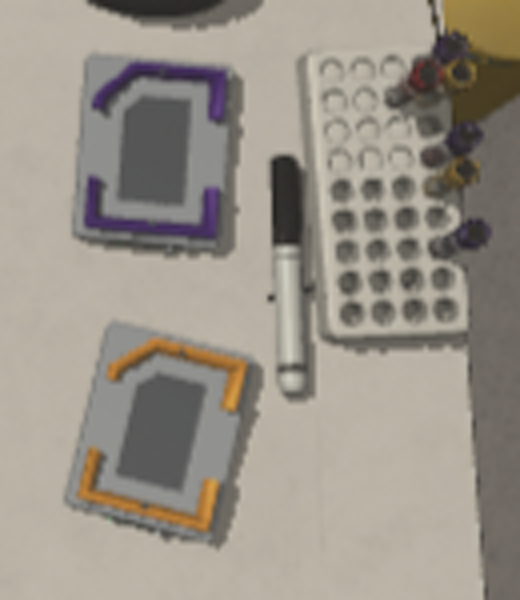

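```bash
echo '[0, 0, -0.06, 0, 0, 0, -0.12, 0, 0, 0, -0.18, 0, 0, 0, -0.22, 0, 0, 0, -0.22, 0]' | python3 -m creep 0.085; python3 - <<'E'
from h import *
s=manip.observe();print(s['position'],s['joint_pos'],s['tool_rot'])
f=manip.grab_frame('side');cv2.imwrite('pics/s1.png',f['img'][:,:,::-1])
E
```

```text
t: 0.72
position: [0.2188, 0.613, 0.455]
tool_rot: [[-0.942, 0.336, 0.002], [0.336, 0.942, 0.007], [0.0, 0.008, -1.0]]
wrist_force: [0.0, 0.4, -0.3]
grip_width: 0.085
gripper_force: 0.0
[0.21879362 0.61303677 0.45496487] [-1.26048355e+00  5.28035425e-01 -2.34060429e-03  9.62024058e-01
  1.24218709e-03  1.64396052e+00 -3.44528595e-02] [[-9.41802726e-01  3.36157819e-01  2.35490033e-03]
 [ 3.36166007e-01  9.41775237e-01  7.19854961e-03]
 [ 2.02061926e-04  7.57125109e-03 -9.99971317e-01]]
```

View pics/s1.png

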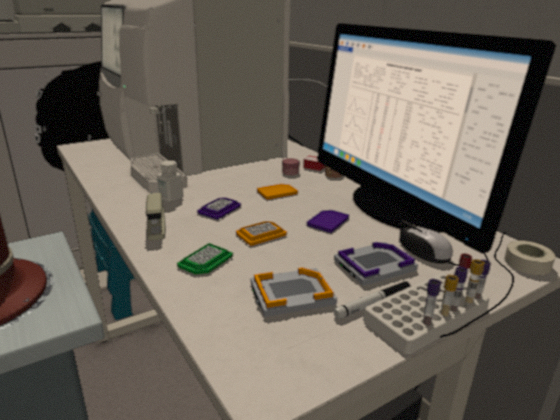

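```bash
echo '[-0.035, -0.05, 0, 0, -0.07, -0.1, 0, 0, -0.105, -0.15, 0, 0, -0.14, -0.2, 0, 0, -0.175, -0.249, 0, 0]' | python3 -m creep; echo '[0, 0, 0, 0]' | python3 -m creep
python3 - <<'E'
from h import *
s=manip.observe();R=s['tool_rot'];print(s['joint_pos'],R.T@(np.array([.4485,.0879,.30])-s['position']))
print(np.arctan2(R[1,1],R[0,1]))
E
```

```text
t: 1.4
position: [0.2994, 0.3159, 0.4491]
tool_rot: [[-0.942, 0.336, -0.003], [0.336, 0.942, -0.004], [0.001, -0.004, -1.0]]
wrist_force: [0.3, 0.3, 0.5]
grip_width: 0.0849
gripper_force: 0.0
t: 1.52
position: [0.3012, 0.3133, 0.4503]
tool_rot: [[-0.938, 0.345, -0.001], [0.345, 0.938, -0.004], [-0.0, -0.004, -1.0]]
wrist_force: [0.0, 0.6, 0.3]
grip_width: 0.0849
gripper_force: 0.0
[-0.92596648  0.11854697  0.08092537  1.57610029 -0.00783415  1.45057773
  0.37341853] [-0.21605398 -0.16010806  0.1509603 ]
1.2180565957287135
```

```bash
echo '[-0.045, -0.035, 0, -0.16, -0.09, -0.067, 0, -0.32, -0.135, -0.1, 0, -0.48, -0.18, -0.133, 0, -0.64, -0.216, -0.16, 0, -0.8]' | python3 -m creep; echo '[0, 0, 0.06, 0, 0, 0, 0.12, 0, 0, 0, 0.18, 0, 0, 0, 0.23, 0, 0, 0, 0.23, 0]' | python3 -m creep
python3 - <<'E'
from h import *
s=manip.observe();R=s['tool_rot'];print(s['joint_pos'],np.arctan2(R[1,1],R[0,1]))
f=manip.grab_frame('wrist');cv2.imwrite('pics/w1.png',f['img'][:,:,::-1]);np.savez('pics/w1.npz',**f)
K,Rc,t=cam(f);print(K,'campos',-Rc.T@t,Rc[2])
for c in blobs(f,'purple',2000,join=5):
    c2,y,S,b=fit(toplane(f,c,.009));print(c.mean(0),c2,y,S,b)
E
```

```text
t: 2.15
position: [0.4438, 0.1052, 0.4494]
tool_rot: [[-0.914, -0.405, -0.004], [-0.405, 0.914, -0.0], [0.004, 0.001, -1.0]]
wrist_force: [0.5, 0.5, -0.2]
grip_width: 0.0849
gripper_force: 0.0
t: 2.78
position: [0.4397, 0.1055, 0.2172]
tool_rot: [[-0.917, -0.399, -0.012], [-0.399, 0.917, -0.003], [0.012, 0.002, -1.0]]
wrist_force: [-0.3, 0.7, 1.1]
grip_width: 0.0849
gripper_force: 0.0
[-0.4533732   0.34119442  0.22751024  1.98286685 -0.10108983  0.84078
  1.81162533] 1.9816914312656098
[[329.93733035   0.         274.7456476 ]
 [  0.         329.93733035 210.25243644]
 [  0.           0.           1.        ]] campos [0.37389837 0.07603904 0.36025422] [ 0.25503048  0.11196899 -0.96042824]
[ 70.50241546 256.56521739] [ 0.61543433 -0.07419824] 0.4129842132742896 [0.08066888 0.05706824] [(np.float64(0.053), 0, 1), (np.float64(0.0664), 0, -1), (np.float64(0.0665), 1, 1), (np.float64(0.067), 1, -1)]
[255.20869565 183.3826087 ] [0.45051938 0.08843298] 0.44807405708668746 [0.08192832 0.05673898] [(np.float64(0.0529), 0, 1), (np.float64(0.0661), 1, -1), (np.float64(0.0666), 1, 1), (np.float64(0.0669), 0, -1)]
```

View pics/w1.png

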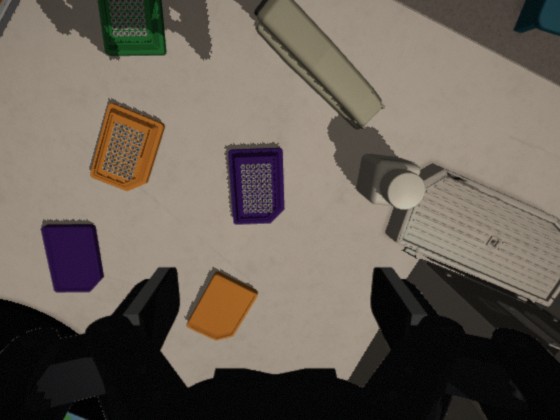

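```bash
cat >> h.py <<'E'
def go(x,y,z,yaw):
    "print tool-axis deltas to put TCP at x,y,z with tool y along yaw+90deg"
    s=manip.observe();R=np.array(s['tool_rot']);d=R.T@(np.array([x,y,z])-s['position'])
    a=np.arctan2(R[1,1],R[0,1])-np.pi/2-yaw;print('delta',d.round(4),'turn',round((a+np.pi/2)%np.pi-np.pi/2,4),'F',np.round(s['wrist_force'],1),'q7',round(s['joint_pos'][6],2))
E
python3 -c "
from h import *
go(.4495,.0882,.06,.448)"
```

```text
delta [-0.0004 -0.0192  0.1599] turn -0.0373 F [0.8 0.8 0.9] q7 1.81
```

```bash
echo '[0, -0.019, 0.03, -0.037, 0, -0.019, 0.09, -0.037, 0, -0.019, 0.14, -0.037, 0, -0.019, 0.16, -0.037, 0, -0.019, 0.16, -0.037]' | python3 -m creep 0.075; python3 -c "
from h import *
go(.4495,.0882,.01,.448)
f=manip.grab_frame('wrist');cv2.imwrite('pics/w2.png',f['img'][:,:,::-1])
for c in blobs(f,'purple',2000,join=5):
    c2,y,S,b=fit(toplane(f,c,.009));print(c.mean(0),c2,y,S)
"
```

```text
t: 3.45
position: [0.4524, 0.0887, 0.0617]
tool_rot: [[-0.902, -0.432, 0.001], [-0.432, 0.902, 0.001], [-0.001, 0.0, -1.0]]
wrist_force: [0.2, 0.8, 0.0]
grip_width: 0.075
gripper_force: 0.0
delta [0.0029 0.0008 0.0517] turn -0.0008 F [0.2 0.8 0. ] q7 1.98
[280.37136465 223.56935123] [0.45049359 0.08853369] 0.4479915989614356 [0.08196881 0.05709423]
```

View pics/w2.png

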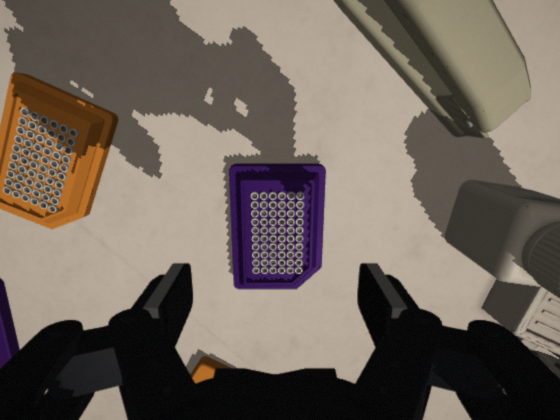

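```bash
echo '[0.002, 0.0, 0.03, 0, 0.002, 0.0, 0.05, 0, 0.002, 0.0, 0.057, 0, 0.002, 0, 0.059, 0]' | python3 -m creep 0.064 20; echo '[0, 0, 0.002, 0, 0, 0, 0.004, 0, 0, 0, 0.004, 0]' | python3 -m creep;  python3 -c "
from h import *
go(.4503,.0885,.002,.448)
f=manip.grab_frame('side');cv2.imwrite('pics/s3.png',cv2.resize(f['img'][150:260,140:290,::-1],None,fx=5,fy=5,interpolation=cv2.INTER_CUBIC))
"
```

```text
t: 4.0
position: [0.4507, 0.0876, 0.0034]
tool_rot: [[-0.902, -0.432, 0.003], [-0.432, 0.902, 0.001], [-0.003, -0.0, -1.0]]
wrist_force: [0.3, 0.1, -0.2]
grip_width: 0.0637
gripper_force: 0.0
t: 4.38
position: [0.4495, 0.0873, -0.0015]
tool_rot: [[-0.902, -0.432, 0.0], [-0.432, 0.902, 0.0], [-0.0, 0.0, -1.0]]
wrist_force: [0.0, 0.5, -0.5]
grip_width: 0.064
gripper_force: 0.0
delta [-0.0013  0.0008 -0.0035] turn -0.0011 F [ 0.   0.5 -0.5] q7 2.0
```

View pics/s3.png

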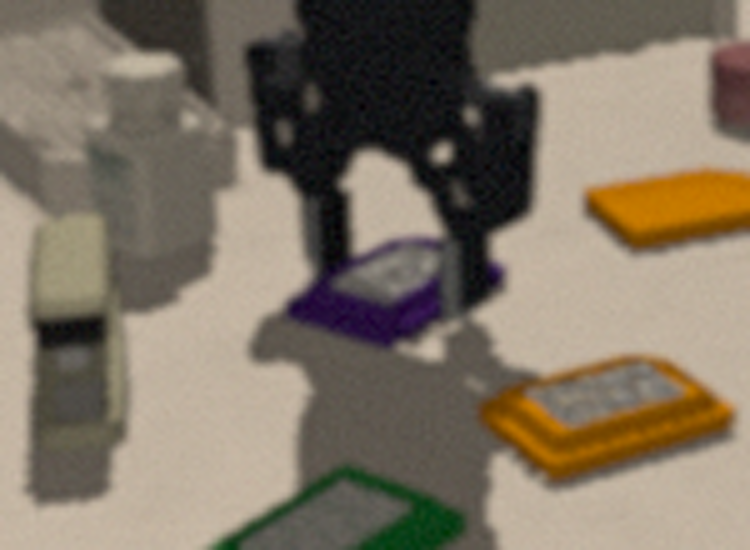

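```bash
for i in 1 2 3; do echo; done; echo '[0, 0, 0.002, 0, 0, 0, 0.002, 0]' | python3 -m creep|grep -E 'pos|force'; echo '[0, 0, 0.002, 0, 0, 0, 0.002, 0]' | python3 -m creep|grep -E 'pos|force'; echo '[0, 0, 0.001, 0, 0, 0, 0.001, 0]' | python3 -m creep|grep -E 'pos|force'
```

```text
position: [0.4493, 0.0872, -0.0038]
wrist_force: [-0.5, -0.3, 0.5]
gripper_force: 0.0
position: [0.4493, 0.0872, -0.0058]
wrist_force: [-0.6, -0.5, 0.6]
gripper_force: 0.0
position: [0.4494, 0.0872, -0.006]
wrist_force: [-0.4, -0.1, 7.6]
gripper_force: 3.6
```

```bash
echo '[-0.001, 0.001, -0.003, 0, -0.001, 0.001, -0.003, 0]' | python3 -m creep|grep -E 'pos|force'; echo '[0, 0, 0, 0, 0, 0, 0, 0, 0, 0, 0, 0, 0, 0, 0, 0]' | python3 -m creep 0.045 30;  echo '[0, 0, -0.02, 0, 0, 0, -0.04, 0, 0, 0, -0.06, 0, 0, 0, -0.06, 0]' | python3 -m creep; python3 -c "
from h import *
go(.4096,-.2441,.12,-.28)
go(.5759,-.2483,.12,-.115)
f=manip.grab_frame('wrist');cv2.imwrite('pics/w4.png',f['img'][:,:,::-1])
s=manip.observe()
for c in blobs(f,'purple',2000,join=5):
    c2,y,S,b=fit(toplane(f,c,.009+s['position'][2]+.0035));print(c.mean(0),c2,y,S)
"
```

```text
position: [0.4501, 0.0888, -0.0035]
wrist_force: [0.9, 0.4, -0.7]
gripper_force: 0.0
t: 5.92
position: [0.4499, 0.0887, -0.0034]
tool_rot: [[-0.902, -0.432, 0.0], [-0.432, 0.902, 0.0], [-0.0, 0.0, -1.0]]
wrist_force: [-0.3, 0.3, 5.0]
grip_width: 0.057
gripper_force: 31.7
t: 6.42
position: [0.4506, 0.0887, 0.057]
tool_rot: [[-0.902, -0.432, 0.002], [-0.432, 0.902, 0.001], [-0.002, -0.0, -1.0]]
wrist_force: [-0.8, 0.6, -0.8]
grip_width: 0.057
gripper_force: 33.1
delta [ 0.1806 -0.2824 -0.0633] turn 0.7269 F [-0.8  0.6 -0.8] q7 1.98
delta [ 0.0325 -0.3581 -0.0629] turn 0.5619 F [-0.8  0.6 -0.8] q7 1.98
[272.13090909 273.02      ] [0.45151279 0.0886367 ] 0.44707344088611745 [0.08188234 0.05804034]
```

View pics/w4.png

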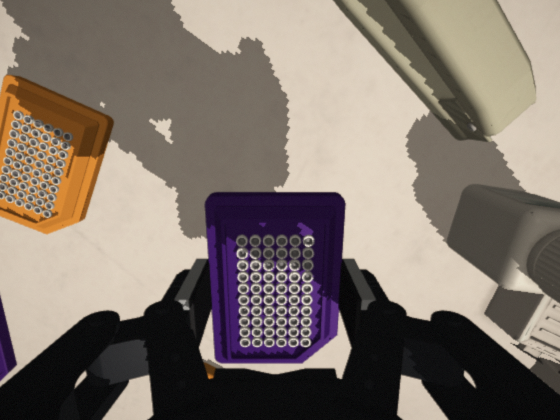

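```bash
echo '[0, -0.045, -0.04, 0.12, 0.01, -0.1, -0.063, 0.24, 0.015, -0.15, -0.063, 0.36, 0.02, -0.2, -0.063, 0.48, 0.025, -0.25, -0.063, 0.562]' | python3 -m creep; python3 -c "
from h import *
go(.577,-.2483,.12,-.115)"
```

```text
t: 7.1
position: [0.5351, -0.1489, 0.1177]
tool_rot: [[-0.993, 0.118, -0.003], [0.118, 0.993, 0.001], [0.003, 0.001, -1.0]]
wrist_force: [0.4, -0.1, -0.0]
grip_width: 0.0571
gripper_force: 33.0
delta [-0.0533 -0.0938 -0.0025] turn -0.0029 F [ 0.4 -0.1 -0. ] q7 1.95
```

```bash
cat >> h.py <<'E'
def block(f,col,guess,z=.0225,r=.075,S=70,V=25):
    P=[]
    for c in blobs(f,col,15,S=S,V=V):
        p=toplane(f,c,z)
        if np.linalg.norm(p.mean(0)-guess)<r and np.linalg.norm(p-guess,axis=1).max()<r+.01: P.append(p)
    print(len(P),[np.round(p.mean(0),3) for p in P]);P=np.vstack(P);c,y,s,b=fit(P);print(col,c.round(4),round(y,4),s.round(4),b);return c,y
E
python3 -c "
from h import *
f=manip.grab_frame('wrist');cv2.imwrite('pics/w5.png',f['img'][:,:,::-1]);np.savez('pics/w5.npz',**f)
block(f,'purple',np.array([.577,-.248]))
block(f,'gold',np.array([.411,-.244]))
"
```

```text
1 [array([ 0.603, -0.283])]
purple [ 0.6021 -0.2834] 3.0211 [0.0227 0.0115] [(np.float64(0.0125), 0, 1), (np.float64(0.0147), 1, 1), (np.float64(0.0157), 0, -1), (np.float64(0.0164), 1, -1)]
3 [array([ 0.448, -0.259]), array([ 0.395, -0.201]), array([ 0.382, -0.267])]
gold [ 0.4194 -0.2444] -0.2831 [0.0876 0.0794] [(np.float64(0.0616), 1, 1), (np.float64(0.0701), 0, 1), (np.float64(0.0826), 1, -1), (np.float64(0.083), 0, -1)]
```

View pics/w5.png

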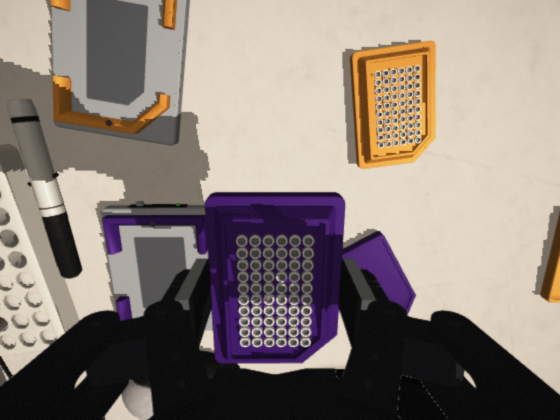

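```bash
echo '[-0.055, -0.013, -0.03, 0, -0.11, -0.026, -0.05, 0, -0.11, -0.026, -0.05, 0, -0.11, -0.026, -0.05, 0]' | python3 -m creep; python3 -c "
from h import *
f=manip.grab_frame('wrist');cv2.imwrite('pics/w6.png',f['img'][:,:,::-1]);np.savez('pics/w6.npz',**f)
c,y=block(f,'purple',np.array([.577,-.248]))
go(*c,.12,y)
"
```

```text
t: 7.65
position: [0.6399, -0.1856, 0.1668]
tool_rot: [[-0.993, 0.115, -0.005], [0.115, 0.993, 0.002], [0.005, 0.001, -1.0]]
wrist_force: [0.2, 0.6, -1.4]
grip_width: 0.057
gripper_force: 33.0
1 [array([ 0.539, -0.243])]
purple [ 0.543  -0.2435] -1.687 [0.0771 0.0285] [(np.float64(0.052), 1, 1), (np.float64(0.0521), 1, -1), (np.float64(0.0521), 0, -1), (np.float64(0.0522), 0, 1)]
delta [ 0.0889 -0.0689  0.0474] turn -1.5699 F [ 0.1  1.  -0.2] q7 1.92
```

View pics/w6.png

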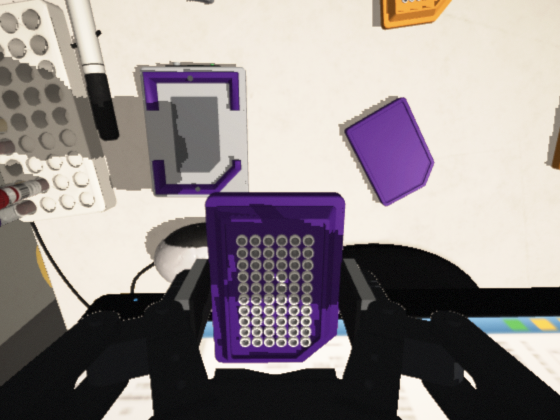

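```bash
cat >> h.py <<'E'
def blockm(f,col,guess,excl=None,z=.0225,**k):
    g=dict(f);g['img']=f['img'].copy()
    if excl: u0,v0,u1,v1=excl;g['img'][v0:v1,u0:u1]=128
    return block(g,col,guess,z,**k)
E
python3 -c "
from h import *
f=dict(np.load('pics/w6.npz'))
K,R,t=cam(f);print(-R.T@t)
c,y=blockm(f,'purple',np.array([.577,-.248]),(204,190,400,420))
go(*c,.12,y)
for col in ('purple','gold'):
  for p in blobs(f,col,2000,join=3):
    print(col,p.mean(0).round(),[x for x in fit(toplane(f,p,.0095))[:3]])
"
```

```text
[ 0.56740072 -0.17769979  0.30933163]
2 [array([ 0.616, -0.258]), array([ 0.539, -0.243])]
purple [ 0.5787 -0.2476] -0.1161 [0.1002 0.0771] [(np.float64(0.0671), 1, 1), (np.float64(0.0878), 1, -1), (np.float64(0.0879), 0, 1), (np.float64(0.0881), 0, -1)]
delta [ 0.053  -0.069   0.0472] turn 0.0009 F [ 0.1  1.  -0.2] q7 1.92
purple [248. 245.] [array([ 0.71560675, -0.21687643]), np.float64(-0.10510085347165088), array([0.22180739, 0.1767489 ])]
purple [391. 150.] [array([ 0.61551306, -0.07592455]), np.float64(0.41504936154159155), array([0.08202244, 0.05740594])]
```

```bash
echo '[0.025, -0.035, 0, 0, 0.053, -0.069, 0.04, 0, 0.053, -0.069, 0.08, 0, 0.053, -0.069, 0.12, 0, 0.053, -0.069, 0.13, 0]' | python3 -m creep; python3 -c "
from h import *
go(.578,-.248,.03,-.116)"
```

```text
t: 8.32
position: [0.5775, -0.2465, 0.0361]
tool_rot: [[-0.993, 0.115, -0.008], [0.115, 0.993, 0.004], [0.008, 0.003, -1.0]]
wrist_force: [0.9, 0.4, -0.0]
grip_width: 0.0574
gripper_force: 33.0
delta [-0.0007 -0.0014  0.006 ] turn 0.0008 F [ 0.9  0.4 -0. ] q7 2.1
```

```bash
echo '[-0.001, -0.0015, 0, 0, -0.001, -0.0015, 0.005, 0, -0.001, -0.0015, 0.01, 0]' | python3 -m creep; python3 -c "
from h import *
go(.578,-.248,.0106,-.116)
for n in ('wrist','top','side'):
  f=manip.grab_frame(n);np.savez(f'pics/7{n}.npz',**f);g=f['img'][:,:,::-1]
  if n=='wrist':a=g[120:420,120:420]
  if n=='side':b=cv2.resize(g[215:305,310:440],(433,300),interpolation=2)
cv2.imwrite('pics/w7.png',np.hstack([a,b]))
"
```

```text
t: 8.7
position: [0.5827, -0.2506, 0.0304]
tool_rot: [[-0.993, 0.115, 0.002], [0.115, 0.993, -0.001], [-0.002, -0.001, -1.0]]
wrist_force: [1.1, -0.2, -0.9]
grip_width: 0.0572
gripper_force: 33.0
delta [0.005  0.0021 0.0198] turn 0.0009 F [ 1.1 -0.2 -0.9] q7 2.1
```

View pics/w7.png

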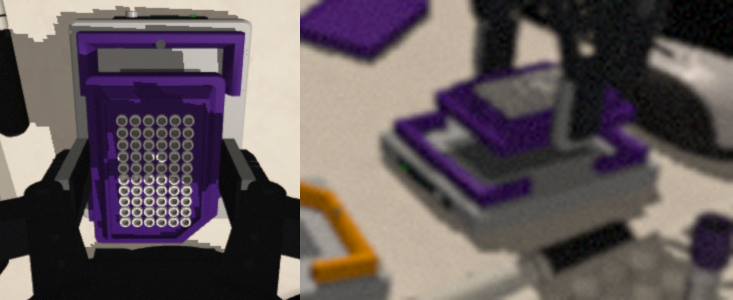

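```bash
echo '[0, 0, 0, 0, 0, 0, 0, 0]' | python3 -m creep|grep pos; python3 -c "
from h import *
go(.578,-.248,.0106,-.116)"
```

```text
position: [0.582, -0.2503, 0.0295]
delta [0.0042 0.0019 0.0189] turn 0.0008 F [ 0.1  0.2 -1.6] q7 2.1
```

```bash
echo '[0.004, 0.002, 0, 0, 0.004, 0.002, 0.0, 0, 0.004, 0.002, 0.003, 0, 0.004, 0.002, 0.003, 0]' | python3 -m creep|grep pos; python3 -c "
from h import *
go(.578,-.248,.0106,-.116)
f=manip.grab_frame('wrist');np.savez('pics/8.npz',**f);cv2.imwrite('pics/w8.png',cv2.resize(f['img'][120:400,160:380,::-1],None,fx=2,fy=2))
"
```

```text
position: [0.5779, -0.2477, 0.0259]
delta [-0.0001 -0.0003  0.0153] turn 0.0008 F [ 1.2  0.7 -1. ] q7 2.11
```

View pics/w8.png

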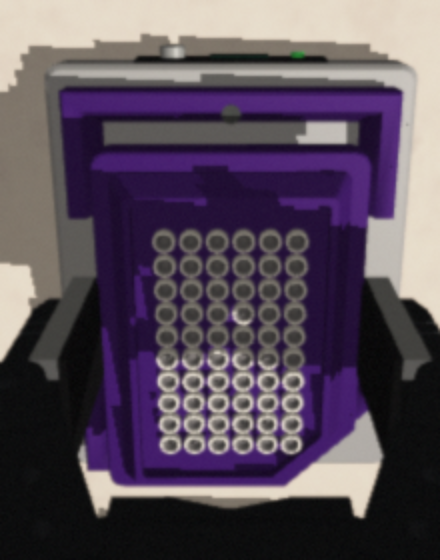

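```bash
echo '[0, 0, 0.004, 0, 0, 0, 0.006, 0, 0, 0, 0.006, 0]' | python3 -m creep|grep -E 'pos|t_f'; echo '[0, 0, 0.002, 0, 0, 0, 0.004, 0, 0, 0, 0.004, 0]' | python3 -m creep|grep -E 'pos|t_f'; echo '[0, 0, 0.002, 0, 0, 0, 0.003, 0, 0, 0, 0.003, 0]' | python3 -m creep|grep -E 'pos|t_f'; echo '[0, 0, 0.001, 0, 0, 0, 0.002, 0, 0, 0, 0.002, 0]' | python3 -m creep|grep -E 'pos|t_f|rot'
```

```text
position: [0.5779, -0.2477, 0.0199]
wrist_force: [-0.3, 0.4, -0.6]
position: [0.578, -0.2477, 0.016]
wrist_force: [-0.8, 0.5, -0.7]
position: [0.578, -0.2478, 0.0131]
wrist_force: [0.1, 0.1, 0.8]
position: [0.578, -0.2478, 0.0111]
tool_rot: [[-0.993, 0.115, -0.0], [0.115, 0.993, 0.0], [0.0, 0.0, -1.0]]
wrist_force: [-0.5, -1.0, -1.2]
```

```bash
echo '[0, 0, 0.0005, 0, 0, 0, 0.001, 0]' | python3 -m creep|grep -E 'pos|t_f'; echo '[0, 0, 0, 0, 0, 0, 0, 0, 0, 0, 0, 0]' | python3 -m creep 0.066 30; echo '[0, 0, -0.02, 0, 0, 0, -0.05, 0, 0, 0, -0.1, 0, 0, 0, -0.15, 0, 0, 0, -0.15, 0]' | python3 -m creep|grep -E 'pos|t_f|width'; python3 -c "
from h import *
f=manip.grab_frame('wrist');np.savez('pics/9.npz',**f);cv2.imwrite('pics/w9.png',f['img'][:,:,::-1])
go(.4676,-.0545,.12,-.023)
"
```

```text
position: [0.5782, -0.2478, 0.0107]
wrist_force: [-1.7, 0.7, 3.7]
t: 11.78
position: [0.5781, -0.2478, 0.0102]
tool_rot: [[-0.993, 0.115, -0.0], [0.115, 0.993, 0.0], [0.0, 0.0, -1.0]]
wrist_force: [0.4, -0.9, 0.9]
grip_width: 0.0659
gripper_force: 0.0
position: [0.5811, -0.2499, 0.1668]
wrist_force: [-0.5, -0.1, -0.4]
grip_width: 0.0659
delta [0.1337 0.1801 0.0428] turn -0.0923 F [-0.3  1.3 -0.5] q7 2.05
```

View pics/w9.png

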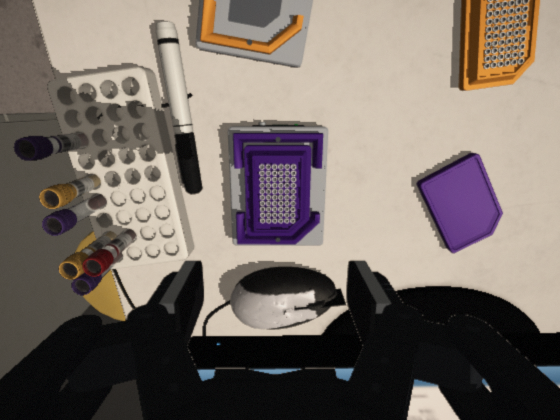

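```bash
cat >> h.py <<'E'
def cloud(f,guess,r):
    K,R,t=cam(f);d=np.asarray(f['range_z'],float);v,u=np.nonzero(d>0);z=d[v,u]
    p=(np.c_[u,v,np.ones(len(u))]@np.linalg.inv(K).T*z[:,None]-t)@R
    return p[np.linalg.norm(p[:,:2]-guess,axis=1)<r]
def level(f,c,yaw,hx,hy,zmin,zmax,inner=None):
    "plane fit of points in the rect |x|<hx,|y|<hy (outside inner) of the object's frame"
    p=cloud(f,c,.06);e=np.array([[np.cos(yaw),np.sin(yaw)],[-np.sin(yaw),np.cos(yaw)]]);q=(p[:,:2]-c)@e.T
    m=(abs(q[:,0])<hx)&(abs(q[:,1])<hy)&(p[:,2]>zmin)&(p[:,2]<zmax)
    if inner: m&=(abs(q[:,0])>inner[0])|(abs(q[:,1])>inner[1])
    s=np.linalg.lstsq(np.c_[q[m],np.ones(m.sum())],p[m,2],rcond=None)[0]
    print('level n',m.sum(),'z mm',(s[2]*1e3).round(2),'slope mm over length/width',(s[0]*75).round(4)*0+round(s[0]*75,2),round(s[1]*50,2))
def find(f,col,z,guess,amin=1000):
    for p in blobs(f,col,amin,join=3):
        c,y,s,b=fit(toplane(f,p,z))
        if np.linalg.norm(c-guess)<.03: print(col,c.round(4),round(y,4),s.round(4))
E
python3 -c "
from h import *
f=dict(np.load('pics/9.npz'))
find(f,'purple',.0095,[.615,-.075])
level(f,np.array([.578,-.248]),-.116,.036,.0235,.02,.045,(.031,.018))
level(f,np.array([.578,-.248]),-.116,.03,.017,.01,.045)
level(f,np.array([.615,-.075]),.414,.03,.02,-.01,.045)
p=cloud(f,np.array([.49,-.15]),.03);print('desk',np.median(p[:,2]))
go(.6155,-.0753,.06,.414)
"
```

```text
purple [ 0.6153 -0.076 ] 0.4162 [0.0816 0.0569]
level n 1492 z mm 27.69 slope mm over length/width 0.7 -0.74
level n 2577 z mm 27.87 slope mm over length/width 0.69 -0.07
level n 2579 z mm 8.44 slope mm over length/width 0.18 0.0
desk -0.00047155194591237855
delta [-0.0153  0.1766  0.1037] turn -0.5293 F [-0.3  1.3 -0.5] q7 2.05
```

```bash
echo '[0, 0.05, 0, -0.18, -0.008, 0.11, 0.02, -0.36, -0.015, 0.16, 0.05, -0.53, -0.015, 0.177, 0.08, -0.53, -0.015, 0.177, 0.1, -0.53]' | python3 -m creep 0.068 30|grep pos;echo '[0, 0, 0, 0, 0, 0, 0, 0]' | python3 -m creep|grep pos; python3 -c "
from h import *
f=manip.grab_frame('wrist')
find(f,'purple',.0095,[.615,-.075])
go(.6155,-.0755,-.002,.415)
"
```

```text
position: [0.6119, -0.0698, 0.0577]
position: [0.6135, -0.0744, 0.0607]
purple [ 0.6154 -0.0748] 0.4169 [0.0811 0.0568]
delta [-0.0011 -0.0016  0.0632] turn -0.0012 F [-1.2  0.5  0.7] q7 2.23
```

```bash
echo '[-0.0015, -0.001, 0.03, 0, -0.0015, -0.001, 0.05, 0, -0.0015, -0.001, 0.058, 0, -0.0015, -0.001, 0.062, 0, -0.0015, -0.001, 0.062, 0]' | python3 -m creep |grep -E 'pos|t_f';echo '[0, 0, 0, 0]' | python3 -m creep|grep -E 'pos|t_f'; python3 -c "
from h import *
go(.6154,-.0752,-.002,.415)
"
```

```text
position: [0.6154, -0.0741, -0.0014]
wrist_force: [0.4, 0.0, -0.6]
position: [0.6157, -0.0741, -0.001]
wrist_force: [-0.8, -1.1, 0.2]
delta [ 0.0007 -0.0009  0.001 ] turn -0.0001 F [-0.8 -1.1  0.2] q7 2.25
```

```bash
echo '[0.0005, -0.001, 0.001, 0, 0.0005, -0.001, 0.001, 0]' | python3 -m creep |grep -E 'pos|t_f';echo '[0, 0, 0, 0, 0, 0, 0, 0, 0, 0, 0, 0, 0, 0, 0, 0]' | python3 -m creep 0.045 25|grep -vE 'rot'; echo '[0, 0, -0.02, 0, 0, 0, -0.06, 0, 0, 0, -0.1, 0, 0, 0, -0.1, 0, 0, 0, -0.1, 0]' | python3 -m creep|grep -E 'pos|wid|t_f'; python3 -c "
from h import *
f=manip.grab_frame('wrist');s=manip.observe();np.savez('pics/10.npz',**f)
find(f,'purple',.0095+s['position'][2]+.002,s['position'][:2])
go(.578,-.248,.1,-.116)
"
```

```text
position: [0.6151, -0.0753, -0.0025]
wrist_force: [0.3, -0.2, -0.0]
t: 14.88
position: [0.6153, -0.0752, -0.0024]
wrist_force: [-1.0, -0.2, 3.2]
grip_width: 0.0571
gripper_force: 27.5
position: [0.6145, -0.0748, 0.0973]
wrist_force: [0.2, -0.1, -1.2]
grip_width: 0.0572
purple [ 0.6155 -0.075 ] 0.414 [0.0827 0.0578]
delta [ 0.1029 -0.144  -0.0035] turn 0.5311 F [ 0.1  0.2 -0.9] q7 2.23
```

```bash
echo '[0.03, -0.036, 0, 0.18, 0.06, -0.072, 0, 0.36, 0.09, -0.11, 0, 0.531, 0.103, -0.144, 0, 0.531, 0.103, -0.144, 0.03, 0.531]' | python3 -m creep |grep -E 'pos|t_f';echo '[0, 0, 0.015, 0, 0, 0, 0.02, 0, 0, 0, 0.02, 0, 0, 0, 0.02, 0]' | python3 -m creep|grep -E 'pos|t_f'; python3 -c "
from h import *
go(.5781,-.2478,.03,-.116)
"
```

```text
position: [0.5786, -0.2549, 0.068]
wrist_force: [1.0, 1.2, -0.6]
position: [0.5796, -0.2483, 0.0481]
wrist_force: [0.4, -0.3, -0.9]
delta [0.0016 0.0003 0.0181] turn 0.0006 F [ 0.4 -0.3 -0.9] q7 2.1
```

```bash
echo '[0.0015, 0, 0.005, 0, 0.0015, 0, 0.012, 0, 0.0015, 0, 0.012, 0]' | python3 -m creep |grep -E 'pos|t_f'; python3 -c "
from h import *
go(.5781,-.2478,.0211,-.116)
"
```

```text
position: [0.5768, -0.2479, 0.0345]
wrist_force: [0.3, -1.1, 0.4]
delta [-0.0013  0.0002  0.0134] turn -0.0002 F [ 0.3 -1.1  0.4] q7 2.11
```

```bash
echo '[-0.001, 0, 0.001, 0, -0.001, 0, 0.003, 0, -0.001, 0, 0.005, 0, -0.001, 0, 0.005, 0]' | python3 -m creep |grep -E 'pos|t_f'; echo '[0, 0, 0.002, 0, 0, 0, 0.004, 0, 0, 0, 0.004, 0]' | python3 -m creep |grep -E 'pos|t_f';echo '[0, 0, 0.001, 0, 0, 0, 0.003, 0, 0, 0, 0.003, 0]' | python3 -m creep |grep -E 'pos|t_f'
```

```text
position: [0.5782, -0.2483, 0.03]
wrist_force: [-0.0, -0.6, -1.0]
position: [0.5782, -0.2483, 0.026]
wrist_force: [0.4, -0.3, -0.8]
position: [0.5782, -0.2483, 0.023]
wrist_force: [0.5, 0.6, -0.8]
```

```bash
echo '[0, 0, 0.001, 0, 0, 0, 0.002, 0, 0, 0, 0.002, 0]' | python3 -m creep |grep -E 'pos|t_f';echo '[0, 0, 0, 0, 0, 0, 0, 0, 0, 0, 0, 0]' | python3 -m creep 0.066 30|grep -E 'pos|t_f|wid'; echo '[0, 0, -0.02, 0, 0, 0, -0.05, 0, 0, 0, -0.1, 0, 0, 0, -0.14, 0, 0, 0, -0.14, 0]' | python3 -m creep|grep -E 'pos|t_f|width'; python3 -c "
from h import *
f=manip.grab_frame('wrist');np.savez('pics/11.npz',**f)
level(f,np.array([.578,-.248]),-.116,.036,.025,.02,.05)
find(f,'purple',.033,[.578,-.248])
find(f,'gold',.009,[.47,-.055])
go(.4695,-.054,.13,-.023)
"
```

```text
position: [0.5784, -0.2484, 0.0213]
wrist_force: [-0.3, 0.0, -0.3]
position: [0.5784, -0.2484, 0.0213]
wrist_force: [-0.5, -0.8, 0.1]
grip_width: 0.0659
position: [0.5808, -0.2501, 0.167]
wrist_force: [-0.1, 0.4, -0.0]
grip_width: 0.0661
level n 4669 z mm 31.99 slope mm over length/width 0.12 0.08
purple [ 0.5803 -0.2485] -0.1159 [0.0865 0.0731]
gold [ 0.4777 -0.0556] 0.0109 [0.0688 0.0613]
delta [0.132  0.181  0.0335] turn -0.0932 F [ 0.1  0.1 -0.3] q7 2.06
```

```bash
echo '[0.033, 0.045, 0, -0.04, 0.066, 0.09, 0, -0.093, 0.1, 0.135, 0.01, -0.093, 0.132, 0.181, 0.03, -0.093, 0.132, 0.181, 0.035, -0.093]' | python3 -m creep 0.068 30 |grep -E 'pos'; echo '[0, 0, 0, 0, 0, 0, 0, 0]' | python3 -m creep|grep pos; python3 -c "
from h import *
f=manip.grab_frame('wrist');np.savez('pics/12.npz',**f)
find(f,'gold',.009,[.47,-.055])
go(.4695,-.054,.06,-.023)
"
```

```text
position: [0.4639, -0.048, 0.1245]
position: [0.4691, -0.0548, 0.1266]
gold [ 0.4697 -0.0536] 0.0189 [0.0837 0.0582]
delta [-0.0004  0.0009  0.0666] turn -0.0025 F [-0.6 -0.   0.4] q7 1.89
```

```bash
cat >> h.py <<'E'
def edges(f,col,z,guess,amin=600,hx=.027,hy=.016):
    "yaw and centre from straight-line fits of the four sides"
    for p in blobs(f,col,amin,join=3):
        P=toplane(f,p,z);c,y,s,_=fit(P)
        if np.linalg.norm(c-guess)>.03: continue
        e=np.array([[np.cos(y),np.sin(y)],[-np.sin(y),np.cos(y)]]);q=(P-c)@e.T;o=[]
        for ax,lim in ((1,.022),(0,.010)):
            for sg in (1,-1):
                m=(abs(q[:,1-ax])<lim)&(sg*q[:,ax]>(hy if ax else hx));o.append(np.polyfit(q[m,1-ax],q[m,ax],1))
        print(col,'centre',(c+np.array([(o[2][1]+o[3][1])/2,(o[0][1]+o[1][1])/2])@e).round(4),'minrect',round(y,4),'yaws',[round(y+o[0][0],4),round(y+o[1][0],4),round(y-o[2][0],4),round(y-o[3][0],4)],'size',round(o[2][1]-o[3][1],4),round(o[0][1]-o[1][1],4))
E
python3 -c "
from h import *
for n in ('12','w5','w1','top0'): edges(dict(np.load(f'pics/{n}.npz')),'gold',.009,[.469,-.054],300)
edges(dict(np.load('pics/top0.npz')),'gold',.0095,[.606,.107],300)
edges(dict(np.load('pics/w1.npz')),'gold',.0095,[.606,.107],300)
"
```

```text
gold centre [ 0.4696 -0.0537] minrect 0.0189 yaws [np.float64(0.0108), np.float64(0.0192), np.float64(0.029), np.float64(0.0219)] size 0.0829 0.0573
gold centre [ 0.4702 -0.0546] minrect 0.0184 yaws [np.float64(0.0193), np.float64(0.0195), np.float64(0.0116), np.float64(0.0156)] size 0.0821 0.058
gold centre [ 0.4695 -0.0526] minrect 0.0165 yaws [np.float64(0.0168), np.float64(0.0174), np.float64(0.018), np.float64(0.013)] size 0.0831 0.0592
gold centre [ 0.4668 -0.054 ] minrect -0.0231 yaws [np.float64(-0.0237), np.float64(0.0439), np.float64(-0.024), np.float64(0.0934)] size 0.0804 0.0562
gold centre [0.6064 0.1068] minrect -0.0939 yaws [np.float64(-0.0965), np.float64(-0.1005), np.float64(-0.1948), np.float64(-0.0245)] size 0.08 0.0555
gold centre [0.6071 0.1074] minrect -0.0988 yaws [np.float64(-0.0971), np.float64(-0.1019), np.float64(-0.097), np.float64(-0.1037)] size 0.086 0.0575
```

```bash
echo '[-0.0005, 0.001, 0.03, -0.041, -0.0005, 0.001, 0.06, -0.041, -0.0005, 0.001, 0.09, -0.041, -0.0005, 0.001, 0.115, -0.041, -0.0005, 0.001, 0.12, -0.041]' | python3 -m creep|grep pos; echo '[0, 0, 0, 0, 0, 0, 0, 0]' | python3 -m creep |grep -E 'pos|t_f'; python3 -c "
from h import *
go(.4697,-.0538,-.003,.018)
f=manip.grab_frame('wrist');edges(f,'gold',.009,[.469,-.054],300)
"
```

```text
position: [0.4685, -0.0533, 0.0052]
position: [0.4696, -0.0526, 0.0073]
wrist_force: [0.4, 0.1, -1.2]
delta [-0.     -0.0012  0.0103] turn -0.0004 F [ 0.4  0.1 -1.2] q7 2.01
gold centre [ 0.4688 -0.0535] minrect 0.0167 yaws [np.float64(0.0183), np.float64(0.0135), np.float64(0.0171), np.float64(0.0167)] size 0.0836 0.0574
```

```bash
echo '[0, -0.001, 0.005, 0, 0, -0.001, 0.009, 0, 0, -0.001, 0.01, 0, 0, -0.001, 0.01, 0]' | python3 -m creep|grep -E 'pos|t_f'; echo '[0, 0, 0, 0, 0, 0, 0, 0, 0, 0, 0, 0, 0, 0, 0, 0]' | python3 -m creep 0.045 30 |grep -E 'pos|force|wid'; echo '[0, 0, -0.02, 0, 0, 0, -0.06, 0, 0, 0, -0.1, 0, 0, 0, -0.14, 0, 0, 0, -0.14, 0]' | python3 -m creep |grep -E 'pos|wid|t_f'; python3 -c "
from h import *
f=manip.grab_frame('wrist');s=manip.observe()
edges(f,'gold',.009+s['position'][2]+.0033,s['position'][:2],300)
go(.48,-.18,.14,-.28)
"
```

```text
position: [0.4687, -0.0533, -0.0038]
wrist_force: [0.3, -0.6, 0.5]
position: [0.4688, -0.0533, -0.0035]
wrist_force: [-0.7, -0.5, 3.5]
grip_width: 0.0571
gripper_force: 32.6
position: [0.4708, -0.0536, 0.1386]
wrist_force: [-0.2, 0.6, -1.0]
grip_width: 0.0575
gold centre [ 0.4719 -0.0541] minrect 0.018 yaws [np.float64(0.0232), np.float64(0.0108), np.float64(0.018), np.float64(0.0174)] size 0.0851 0.0577
delta [-0.0084 -0.127  -0.0031] turn 0.2983 F [-0.6 -0.8 -0.7] q7 1.92
```

```bash
echo '[0, -0.04, -0.01, 0.1, 0, -0.08, -0.02, 0.2, -0.008, -0.127, -0.03, 0.298, -0.008, -0.127, -0.03, 0.298, -0.008, -0.127, -0.03, 0.298]' | python3 -m creep |grep -E 'pos'; echo '[0, 0, 0, 0]' | python3 -m creep |grep pos; python3 -c "
from h import *
f=manip.grab_frame('wrist');np.savez('pics/13.npz',**f)
blockm(f,'gold',np.array([.412,-.244]),(204,188,400,420))
for p in blobs(f,'gold',15,S=70,V=25): print(p.min(0),p.max(0))
K,R,t=cam(f);print(-R.T@t)
go(.412,-.244,.06,-.28)
"
```

```text
position: [0.4779, -0.179, 0.1645]
position: [0.4784, -0.1782, 0.1651]
3 [array([ 0.448, -0.222]), array([ 0.447, -0.27 ]), array([ 0.373, -0.232])]
gold [ 0.4118 -0.2432] -0.2824 [0.1021 0.0783] [(np.float64(0.0678), 1, 1), (np.float64(0.0882), 0, -1), (np.float64(0.0889), 0, 1), (np.float64(0.09), 1, -1)]
[ 24 343] [ 50 366]
[ 67 320] [ 77 326]
[555 206] [559 280]
[138 168] [345 365]
[127  80] [225 119]
[ 0.40794468 -0.15868111  0.30742833]
delta [ 0.0458 -0.0815  0.1054] turn 0.0024 F [ 0.3 -0.2 -1.2] q7 1.9
```

```bash
echo '[0.023, -0.04, 0.02, 0.002, 0.046, -0.081, 0.05, 0.002, 0.046, -0.081, 0.1, 0.002, 0.046, -0.081, 0.125, 0.002, 0.046, -0.081, 0.13, 0.002]' | python3 -m creep |grep -E 'pos|t_f'; echo '[0, 0, 0, 0, 0, 0, 0, 0]' | python3 -m creep |grep pos; python3 -c "
from h import *
go(.4111,-.2437,.0106,-.281)
"
```

```text
position: [0.4116, -0.2439, 0.0348]
wrist_force: [0.4, -0.1, -0.4]
position: [0.4133, -0.2455, 0.0374]
delta [0.0027 0.0011 0.0268] turn -0.0004 F [ 0.2 -0.1 -1. ] q7 2.2
```

```bash
echo '[0.0025, 0.001, 0.003, 0, 0.0025, 0.001, 0.008, 0, 0.0025, 0.001, 0.01, 0, 0.0025, 0.001, 0.01, 0]' | python3 -m creep |grep -E 'pos|t_f'; python3 -c "
from h import *
go(.4111,-.2437,.0106,-.281)
f=manip.grab_frame('wrist');cv2.imwrite('pics/w14.png',cv2.resize(f['img'][100:400,160:400,::-1],None,fx=2,fy=2))
"
```

```text
position: [0.4102, -0.2436, 0.0261]
wrist_force: [-0.3, 0.1, -0.6]
delta [-0.0009  0.0002  0.0155] turn -0.0013 F [-0.3  0.1 -0.6] q7 2.21
```

View pics/w14.png

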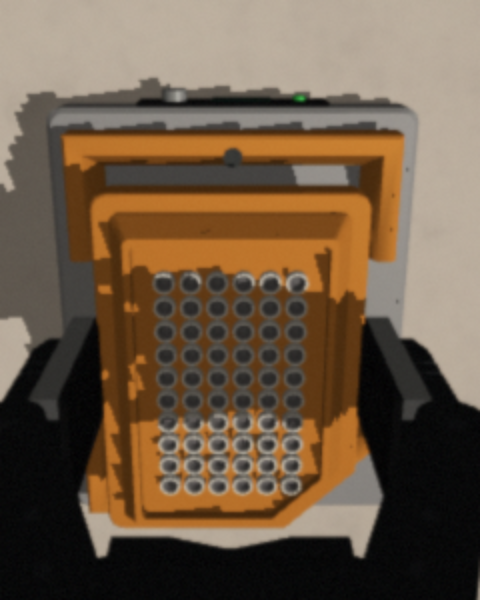

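```bash
echo '[-0.001, 0, 0.002, 0, -0.001, 0, 0.005, 0, -0.001, 0, 0.006, 0, -0.001, 0, 0.006, 0]' | python3 -m creep|grep -E 'pos|t_f'; echo '[0, 0, 0.002, 0, 0, 0, 0.004, 0, 0, 0, 0.004, 0]' | python3 -m creep|grep -E 'pos|t_f'; echo '[0, 0, 0.002, 0, 0, 0, 0.004, 0, 0, 0, 0.004, 0]' | python3 -m creep|grep -E 'pos|t_f|rot'
```

```text
position: [0.4111, -0.2439, 0.0202]
wrist_force: [0.1, 0.6, -0.9]
position: [0.4112, -0.2438, 0.0161]
wrist_force: [-0.4, -0.0, -0.0]
position: [0.4111, -0.2438, 0.0121]
tool_rot: [[-0.96, 0.278, -0.0], [0.278, 0.96, 0.0], [0.001, 0.0, -1.0]]
wrist_force: [-0.1, 0.9, -1.0]
```

```bash
echo '[0, 0, 0.001, 0, 0, 0, 0.0018, 0, 0, 0, 0.0018, 0]' | python3 -m creep|grep -E 'pos|t_f'; echo '[0, 0, 0, 0, 0, 0, 0, 0, 0, 0, 0, 0]' | python3 -m creep 0.066 30|grep -E 'pos|t_f|wid'; echo '[0, 0, -0.02, 0, 0, 0, -0.05, 0, 0, 0, -0.1, 0, 0, 0, -0.15, 0, 0, 0, -0.15, 0]' | python3 -m creep|grep -E 'pos|t_f|width'; python3 -c "
from h import *
f=manip.grab_frame('wrist');np.savez('pics/14.npz',**f)
c=np.array([.4112,-.2438])
level(f,c,-.281,.036,.0235,.02,.045,(.031,.018))
level(f,c,-.281,.03,.017,.01,.045)
go(.6075,.107,.16,-.1)
"
```

```text
position: [0.4113, -0.2439, 0.0106]
wrist_force: [0.1, -0.4, -0.4]
position: [0.4113, -0.2439, 0.0105]
wrist_force: [0.5, 0.0, 0.4]
grip_width: 0.0661
position: [0.4133, -0.2454, 0.1639]
wrist_force: [1.2, 0.7, 0.7]
grip_width: 0.0661
level n 1522 z mm 27.56 slope mm over length/width 0.91 -0.9
level n 2613 z mm 27.89 slope mm over length/width 0.65 -0.12
delta [-0.09    0.3917  0.0021] turn -0.1818 F [ 0.4  0.6 -0.2] q7 2.09
```

```bash
echo '[-0.013, 0.056, 0, -0.05, -0.026, 0.112, 0, -0.1, -0.04, 0.168, 0, -0.182, -0.053, 0.224, 0, -0.182, -0.066, 0.28, 0, -0.182]' | python3 -m creep 0.068|grep pos; echo '[-0.013, 0.056, 0, 0, -0.024, 0.112, 0.02, 0, -0.024, 0.112, 0.035, 0, -0.024, 0.112, 0.035, 0, -0.024, 0.112, 0.035, 0]' | python3 -m creep|grep pos; python3 -c "
from h import *
f=manip.grab_frame('wrist');np.savez('pics/15.npz',**f)
edges(f,'gold',.0095,[.607,.107],300)
go(.6072,.1073,.02,-.099)
"
```

```text
position: [0.5522, 0.0084, 0.1586]
position: [0.5875, 0.1133, 0.1253]
gold centre [0.6084 0.1079] minrect -0.1002 yaws [np.float64(-0.0982), np.float64(-0.0983), np.float64(-0.1036), np.float64(-0.1041)] size 0.0839 0.0574
delta [-0.0198 -0.004   0.1059] turn -0.0045 F [ 0.8 -0.9 -0.4] q7 1.53
```

```bash
echo '[-0.0205, -0.0035, 0.02, -0.004, -0.0205, -0.0035, 0.05, -0.004, -0.0205, -0.0035, 0.09, -0.004, -0.0205, -0.0035, 0.1, -0.004, -0.0205, -0.0035, 0.1, -0.004]' | python3 -m creep|grep pos; echo '[0, 0, 0, 0]' | python3 -m creep|grep pos; python3 -c "
from h import *
f=manip.grab_frame('wrist')
edges(f,'gold',.0095,[.607,.107],300)
go(.6079,.1077,-.0023,-.1)
"
```

```text
position: [0.6081, 0.1094, 0.026]
position: [0.6092, 0.1099, 0.0274]
gold centre [0.6082 0.108 ] minrect -0.0985 yaws [np.float64(-0.1003), np.float64(-0.1009), np.float64(-0.0979), np.float64(-0.0977)] size 0.0837 0.0573
delta [ 0.0011 -0.0026  0.0297] turn 0.0036 F [-0.   0.4  1.3] q7 1.59
```

```bash
echo '[0.001, -0.002, 0.01, 0.003, 0.001, -0.002, 0.02, 0.003, 0.001, -0.002, 0.027, 0.003, 0.001, -0.002, 0.029, 0.003, 0.001, -0.002, 0.029, 0.003]' | python3 -m creep|grep -E 'pos|t_f'; python3 -c "
from h import *
go(.6079,.1078,-.0023,-.1)
"
```

```text
position: [0.6065, 0.1083, -0.0038]
wrist_force: [0.6, -0.2, -1.0]
delta [-0.0014 -0.0003 -0.0015] turn 0.0009 F [ 0.6 -0.2 -1. ] q7 1.61
```

```bash
echo '[-0.001, 0, -0.001, 0, -0.001, 0, -0.001, 0]' | python3 -m creep |grep -E 'pos|t_f';echo '[0, 0, 0, 0, 0, 0, 0, 0, 0, 0, 0, 0, 0, 0, 0, 0]' | python3 -m creep 0.045 25|grep -vE 'rot'; echo '[0, 0, -0.02, 0, 0, 0, -0.06, 0, 0, 0, -0.12, 0, 0, 0, -0.12, 0, 0, 0, -0.12, 0]' | python3 -m creep|grep -E 'pos|wid|t_f'; python3 -c "
from h import *
f=manip.grab_frame('wrist');s=manip.observe()
edges(f,'gold',.0095+s['position'][2]+.0025,s['position'][:2],300)
go(.4113,-.2439,.1,-.281)
"
```

```text
position: [0.608, 0.1082, -0.002]
wrist_force: [-0.2, 0.2, -0.6]
t: 31.62
position: [0.6078, 0.1082, -0.002]
wrist_force: [-1.0, 0.3, 4.9]
grip_width: 0.0572
gripper_force: 27.4
position: [0.6069, 0.1084, 0.1177]
wrist_force: [-0.3, 0.4, -0.4]
grip_width: 0.0568
gold centre [0.6072 0.108 ] minrect -0.0983 yaws [np.float64(-0.0986), np.float64(-0.0976), np.float64(-0.0686), np.float64(-0.1)] size 0.0839 0.0571
delta [ 0.1592 -0.3698  0.0171] turn 0.1821 F [-0.9  0.1 -0.9] q7 1.55
```

```bash
echo '[0.023, -0.053, 0, 0.06, 0.046, -0.106, 0, 0.12, 0.068, -0.159, 0, 0.182, 0.091, -0.212, 0, 0.182, 0.114, -0.265, 0, 0.182]' | python3 -m creep|grep pos; echo '[0.022, -0.053, 0, 0, 0.045, -0.105, 0, 0, 0.045, -0.105, 0.02, 0, 0.045, -0.105, 0.03, 0, 0.045, -0.105, 0.03, 0]' | python3 -m creep|grep pos; echo '[0, 0, 0, 0]' | python3 -m creep|grep pos; python3 -c "
from h import *
go(.4117,-.244,.05,-.281)
"
```

```text
position: [0.4659, -0.1452, 0.1161]
position: [0.3951, -0.2313, 0.0862]
position: [0.3961, -0.2319, 0.0874]
delta [-0.0183 -0.0073  0.0374] turn 0.0018 F [-0.1  1.1 -0.4] q7 2.14
```

```bash
echo '[-0.018, -0.007, 0, 0.002, -0.018, -0.007, 0.02, 0.002, -0.018, -0.007, 0.04, 0.002, -0.018, -0.007, 0.045, 0.002, -0.018, -0.007, 0.045, 0.002]' | python3 -m creep|grep pos; echo '[0, 0, 0, 0]' | python3 -m creep|grep pos; python3 -c "
from h import *
go(.4117,-.244,.0355,-.281)
"
```

```text
position: [0.4112, -0.2442, 0.0427]
position: [0.4114, -0.2446, 0.0432]
delta [-0.0001  0.0006  0.0077] turn -0.0018 F [ 0.2  0.8 -0.7] q7 2.18
```

```bash
echo '[0, 0.0005, 0.004, -0.001, 0, 0.0005, 0.008, -0.001, 0, 0.0005, 0.008, -0.001]' | python3 -m creep|grep -E 'pos|t_f'; python3 -c "
from h import *
go(.4116,-.2441,.0215,-.281)
"
```

```text
position: [0.4108, -0.2437, 0.0342]
wrist_force: [-0.0, -0.3, -0.8]
delta [-0.0009 -0.0001  0.0127] turn -0.0012 F [-0.  -0.3 -0.8] q7 2.19
```

```bash
echo '[-0.0007, 0, 0.001, 0, -0.0007, 0, 0.003, 0, -0.0007, 0, 0.004, 0, -0.0007, 0, 0.004, 0]' | python3 -m creep |grep -E 'pos|t_f'; echo '[0, 0, 0.002, 0, 0, 0, 0.004, 0, 0, 0, 0.004, 0]' | python3 -m creep |grep -E 'pos|t_f';echo '[0, 0, 0.001, 0, 0, 0, 0.003, 0, 0, 0, 0.003, 0]' | python3 -m creep |grep -E 'pos|t_f'
```

```text
position: [0.4116, -0.244, 0.0304]
wrist_force: [-0.3, -0.3, -0.2]
position: [0.4116, -0.244, 0.0263]
wrist_force: [-0.3, -0.0, -0.9]
position: [0.4116, -0.244, 0.0233]
wrist_force: [-0.2, -0.4, -0.9]
```

```bash
echo '[0, 0, 0.001, 0, 0, 0, 0.002, 0, 0, 0, 0.002, 0]' | python3 -m creep |grep -E 'pos|t_f';echo '[0, 0, 0, 0, 0, 0, 0, 0, 0, 0, 0, 0]' | python3 -m creep 0.066 30|grep -E 'pos|t_f|wid'; echo '[0, 0, -0.02, 0, 0, 0, -0.05, 0, 0, 0, -0.1, 0, 0, 0, -0.15, 0, 0, 0, -0.15, 0]' | python3 -m creep|grep -E 'pos|t_f|width'; echo '[0, 0, 0, 0, 0, 0, 0, 0]' | python3 -m creep|grep pos; python3 -c "
from h import *
f=manip.grab_frame('wrist');np.savez('pics/16.npz',**f)
level(f,np.array([.4115,-.244]),-.281,.036,.025,.02,.05)
c=np.array([.578,-.248]);level(f,c,-.116,.036,.025,.02,.05)
t=manip.grab_frame('top')
g=dict(np.load('pics/top0.npz'))
d=np.abs(t['img'].astype(int)-g['img']).sum(2);print('bottle/tin/green change',d[262:290,178:202].mean(),d[130:152,182:204].mean(),d[276:316,302:336].mean())
level(t,np.array([.4115,-.244]),-.281,.036,.025,.02,.05)
level(t,c,-.116,.036,.025,.02,.05)
"
```

```text
position: [0.4117, -0.2441, 0.0215]
wrist_force: [-0.3, 0.9, 0.2]
position: [0.4117, -0.2441, 0.0215]
wrist_force: [0.1, -0.0, 0.8]
grip_width: 0.0656
position: [0.4138, -0.2456, 0.1749]
wrist_force: [-0.4, 0.2, 0.7]
grip_width: 0.066
position: [0.4108, -0.2434, 0.1701]
level n 4462 z mm 31.98 slope mm over length/width 0.08 0.09
level n 2348 z mm 32.16 slope mm over length/width 0.08 0.11
bottle/tin/green change 40.186011904761905 33.48760330578512 33.9
level n 343 z mm 32.24 slope mm over length/width -1.35 -0.71
level n 631 z mm 32.27 slope mm over length/width -0.85 0.05
```

```bash
python3 -c "
from plant import manip
print(manip.close_job())"
```

```text
the job is handed in; nothing more can be done
None
```

I put both plates in the nests of their own colour, each covered by its matching lid. Depth readings show both lids level at the seated height. The arm kept well away from the bottle, the tin and the green plate. The job is handed in; no verdict was returned.

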